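Divert and pour the brass feet into the cigar box

TASK

Set the chute's flap right over so that the chute feeds the open cigar box and not the round scrap tin. Then tip the hopper by its handle bar to pour all four brass feet down the chute into the cigar box, and lower the hopper gently back to level without letting it drop. Leave the box and the tin where they stand, and the flap where you set it.

Things in the scene. Friction and masses are not known exactly. Their poses are not given: they have to be found in the camera images.
- chute: fixed Y-chute of aluminium and wood. Origin on the bench below the flap's pivot; x across the chute, parts slide to -y, z up. Floor slopes at 33 deg, from 199 mm high at y=+122 mm to 68 mm at y=-80 mm; 68 mm wide at the top, forking into two 65 mm channels with exits at x = -73 and +73 mm. Rails stand 38 mm off the floor. Posts beside the hopper's mouth reach z=224 mm
- flap_pivot (a point): point on the flap's hinge axis at the chute's fork, at floor level, 120 mm above the bench; the axis is square to the sloping floor (leans 33 deg from vertical towards the chute's -y)
- flap (a joint): rad, 0 = flap straight up the slope, stops at +-0.36 where it meets a rail. A wooden vane 90 mm long, 36 mm high, pivoted at the fork, free end up the slope. Positive swings the free end to the chute's -x rail, so parts go to the +x exit; negative the reverse. Starts near the middle; stays where left; about 0.7 N at the post moves it
- flap_post (a point): point on the 12 mm brass post, 49 mm long, that stands on the flap near its free end. The point is 72 mm from the pivot along the flap, 68 mm off the sloping floor (clear above the rails) and 17 mm below the post's end. The post is square to the sloping floor, so its top leans 33 deg to the chute's -y
- hopper_hinge (a point): middle of the hopper's hinge axis, 206 mm above the bench, at the hopper's open mouth; the axis is level, along the chute's x
- hopper (a joint): rad, 0 = level on its stop, 0.9 = fully tipped. A wooden tray 62 mm wide, 104 mm long (from the hinge to the chute's +y), walls 32 mm high, mouth open above the chute's top. About 2 to 4 N at the bar tips it; unheld, it falls back from any angle by its own weight. The feet slide out by 0.6 rad
- bail (a point): middle of the hopper's handle bar: round brass, 12 mm thick, 67 mm long, along the chute's x, on two side arms over the hopper. 100 mm from the hinge axis; at rest 50 mm to the chute's +y of it and 87 mm above it. Pushing the bar to the chute's -y tips the hopper; tipped fully, it is 40 mm to the -y side of the hinge
- cigar_box: open wooden cigar box, loose, 0.6 kg, 130 (x) by 120 (y) by 50 mm high, 6 mm walls, lid standing open on its -y side; origin at the centre of its underside. It stands under either exit of the chute: the sign of its x in the chute's frame tells which
- scrap_tin: round open steel tin, loose, 0.6 kg, 116 mm across, 50 mm high; origin at the centre of its underside. It stands under the chute's other exit
- foot0_c (a point): one of four identical turned brass box feet (squat buttons 22 mm across, 15 mm high, 30 g, slippery, round-edged) that start on the hopper's floor; this point is its centre
- foot1_c (a point): one of four identical turned brass box feet (squat buttons 22 mm across, 15 mm high, 30 g, slippery, round-edged) that start on the hopper's floor; this point is its centre
- foot2_c (a point): one of four identical turned brass box feet (squat buttons 22 mm across, 15 mm high, 30 g, slippery, round-edged) that start on the hopper's floor; this point is its centre
- foot3_c (a point): one of four identical turned brass box feet (squat buttons 22 mm across, 15 mm high, 30 g, slippery, round-edged) that start on the hopper's floor; this point is its centre

How it is judged:
On the way, in this order (a step that is already met when the one before it is completed fails the run):
1. the flap is swung right over (beyond 0.28 rad) to feed the cigar box's exit, the hopper still level (((x of cigar_box in the frame of chute above 0 m and value of joint flap above 0.28 rad) or (x of cigar_box in the frame of chute below 0 m and value of joint flap below -0.28 rad)) and value of joint hopper below 0.1 rad), for 0.2 s.
2. the hopper is tipped (beyond 0.12 rad) (value of joint hopper above 0.12 rad), for 0.1 s.
3. all four feet are in the cigar box (x of foot0_c in the frame of cigar_box between -0.062 and 0.062 m and y of foot0_c in the frame of cigar_box between -0.057 and 0.057 m and z of foot0_c in the frame of cigar_box between 0 and 0.045 m and x of foot1_c in the frame of cigar_box between -0.062 and 0.062 m and y of foot1_c in the frame of cigar_box between -0.057 and 0.057 m and z of foot1_c in the frame of cigar_box between 0 and 0.045 m and x of foot2_c in the frame of cigar_box between -0.062 and 0.062 m and y of foot2_c in the frame of cigar_box between -0.057 and 0.057 m and z of foot2_c in the frame of cigar_box between 0 and 0.045 m and x of foot3_c in the frame of cigar_box between -0.062 and 0.062 m and y of foot3_c in the frame of cigar_box between -0.057 and 0.057 m and z of foot3_c in the frame of cigar_box between 0 and 0.045 m), for 0.2 s.
At the end, for the whole second after the job is handed in: all four feet lie inside the cigar box (below its rim), the flap is still over (beyond 0.28 rad) for the box's exit, the hopper is back within 0.08 rad of level, and box and tin are within 30 mm of where they stood (all of step 3 and ((x of cigar_box in the frame of chute above 0 m and value of joint flap above 0.28 rad) or (x of cigar_box in the frame of chute below 0 m and value of joint flap below -0.28 rad)) and value of joint hopper below 0.08 rad and distance of each of cigar_box, scrap_tin from where it was at the start of the episode below 0.03 m); the robot touches nothing.
It fails at once if the hopper is let drop (falls faster than 4 rad/s) (velocity of joint hopper below -4 rad/s).
It also fails if it takes over 43 s, if anything falls off the work surface, if the arm or the gripper's body presses on something with over 40 N, if the wrist force passes 120 N, or if a joint passes its speed limit or range.

ROBOT

A 6-joint arm with a two-finger parallel gripper is mounted at the origin on the work surface. World frame = base frame: x ahead of the robot, y to its left, z up, the work surface at z = 0. Lengths are in m, angles in rad, forces in N, time in s.
With the tool pointing down it reaches from about 0.425 to 0.95 m from the base axis. Payload 3.5 kg.
Tool frame: the origin (TCP) lies on the centre line of the jaws, within the pads' length; the fingertips stand 17 mm ahead of it and the grasp point (between the pads) lies 2 mm behind it; z points along the fingers, y is the line along which they close (so a half turn about z gives the same grasp; the last joint's range is limited). The gripper opens to 85 mm and grips with 20 to 120 N. Pads are 22 mm wide; open, the fingers measure 114 mm over their backs; the gripper's body (76 mm by 85 mm) begins 54 mm behind the grasp point. The pads swing forward as they close: fully open they stand 13 mm farther back than shut.
Start: joints at [-1.275, 0.286, 1.577, -0, 1.279, -0.15], TCP at [0.291, -0.609, 0.248] pointing down, gripper open.
Joint ranges: [-2.77, 2.77], [-0.9, 2.22], [0.21, 2.48], [-1.53, 4.67], [0.24, 2.81], [-2.84, 2.84]. Speed limits (rad/s): [2.79, 2.79, 3.14, 3.14, 3.14, 3.14].

INTERFACE

Orientations are given as a unit quaternion [x, y, z, w].
In Python, from plant import ctrl gives the robot as it stands. The module is installed in compiled form; this text tells all that it offers.
- The arm moves only by the tool drive_tool, never from a script. Its argument "moves" is a list of rows, each a list of 3 entries, a list of its own where there are three numbers: the turn, a rotation vector about the tool's x, y, z in rad, then the shift along the tool's x, y, z in m, then the finger opening in m, from 0 to 0.0854. A call has 1 to 5 rows; each row shifts and turns the commanded pose from where the row before left it, along the tool's axes as they then stand; what a row does not reach is not made up. A row lasts 1/8 s, in which the tool goes at most 62.5 mm and 10.7 degrees, less where a joint would pass 70% of its speed; a pose out of reach is approached as far as the arm can. A call with a gripper value outside its range is refused whole. The fingers move at their own pace and stop on an object; "grip_force" is the grip in N (left out, the last holds). Time passes only in rows, so rows that do not move let the fingers close. It gives the time, the measured TCP pose, the force, the opening and the grip force at its end, in the units of the state.
- ctrl.get_state(): the state, without advancing time (a new reading comes with each control period).
- ctrl.read_camera(name): name is "scene" or "top"; returns a dict with "image" (384x512x3 uint8, red, green, blue), "fx", "fy", "cx", "cy" (pixels), "dist" ([k1, k2, p1, p2, k3] as OpenCV has them; the pictures are not rectified), "R" (3x3) and "t" (3): a world point X has camera coordinates R X + t. Camera axes: x right, y down, z forward; pixel columns grow to the right and rows downward; lengths in m; the calibration is good to about 2 mm. A picture is of the moment at which its call begins. There is no depth.
- ctrl.sign_off(): hands the job in; it is judged then, once.
The state is a dict: "time": time; "qpos": joint angles; "dq": joint speeds; "joint_efforts": joint torques, N m; "eef_pos": TCP position; "tcp_rot": TCP orientation; "contact_force": force on the tool from outside, world axes, zero at the start; "wrist_torque": the same for the moment, N m; "opening": opening from 0.0 (shut) to 1.0 (fully open); "finger_force": force on a finger pad.
Only numpy, scipy, OpenCV 4.12 (cv2) and the standard library are available. Lean on these libraries where they do the work, as an engineer would, in place of code of your own. Each camera call takes 0.05 s, during which the arm holds its last target. There are 200 camera calls.

## Working session

There is one attempt and no reset: what is moved stays moved. The work goes in short steps, Python scripts to look and compute and a tool call to move; the robot and the scene stay as the last step left them, time stands still between calls to the robot, and variables do not carry over. Pictures are saved under pics/ and viewed, at most 10 in all, crops included, and the job is handed in when it is done.

Besides the shell and the picture viewer there is one more tool, called after "Request:" in YAML: its name, and indented under it one key for each argument. drive_tool: Moves the arm, as the interface text tells. Its arguments: {"type":"object","properties":{"moves":{"type":"array","items":{"type":"array"}},"grip_force":{"type":"number"}},"required":["moves"]}

```bash
mkdir -p pics; python3 - <<'E'
from plant import ctrl
import cv2,json,numpy as np
for n in("scene","top"):
    c=ctrl.read_camera(n); cv2.imwrite(f"pics/{n}0.png",cv2.resize(c["image"][:,:,::-1],(800,600),interpolation=cv2.INTER_CUBIC))
    cv2.imwrite(f"{n}0_raw.png",c["image"][:,:,::-1])
    print(n,{k:np.round(v,4).tolist() for k,v in c.items() if k!="image"})
s=ctrl.get_state();print(s)
E
```

```text
scene {'fx': 370.1446, 'fy': 370.1446, 'cx': 250.4927, 'cy': 189.006, 'dist': [0.0244, 0.0, 0.0, 0.0, 0.0], 'R': [[0.0458, 0.9989, -0.003], [0.869, -0.0413, -0.4931], [-0.4927, 0.0199, -0.87]], 't': [-0.0282, -0.4063, 1.2286]}
top {'fx': 383.8867, 'fy': 383.8867, 'cx': 259.5343, 'cy': 199.879, 'dist': [0.042, 0.0, 0.0, 0.0, 0.0], 'R': [[0.0197, -0.9998, 0.0007], [-0.9975, -0.0197, -0.0678], [0.0678, 0.0007, -0.9977]], 't': [0.0168, 0.5821, 0.9731]}
{'time': 0.1, 'qpos': array([-1.27501774e+00,  2.87138635e-01,  1.57802518e+00,  3.17804177e-05,
        1.27861222e+00, -1.50002316e-01]), 'dq': array([-6.67452559e-06, -2.05208994e-03, -3.90415668e-03,  1.62828003e-03,
       -3.01951766e-04, -4.67760806e-04]), 'joint_efforts': array([-1.42271216e-03, -4.07299018e+01, -2.93700296e+01, -2.33063729e-04,
        3.38110214e-03, -3.92770914e-06]), 'eef_pos': array([ 0.29090242, -0.60848149,  0.24704735]), 'tcp_rot': array([ 9.75263025e-01,  2.21044881e-01, -6.43292402e-05, -1.08989597e-03]), 'contact_force': array([-0.50322678, -0.36575076,  0.5538357 ]), 'wrist_torque': array([0.05235277, 0.01678378, 0.02772927]), 'finger_force': 0.0, 'opening': 1.0019874347081195}
```

View pics/scene0.png

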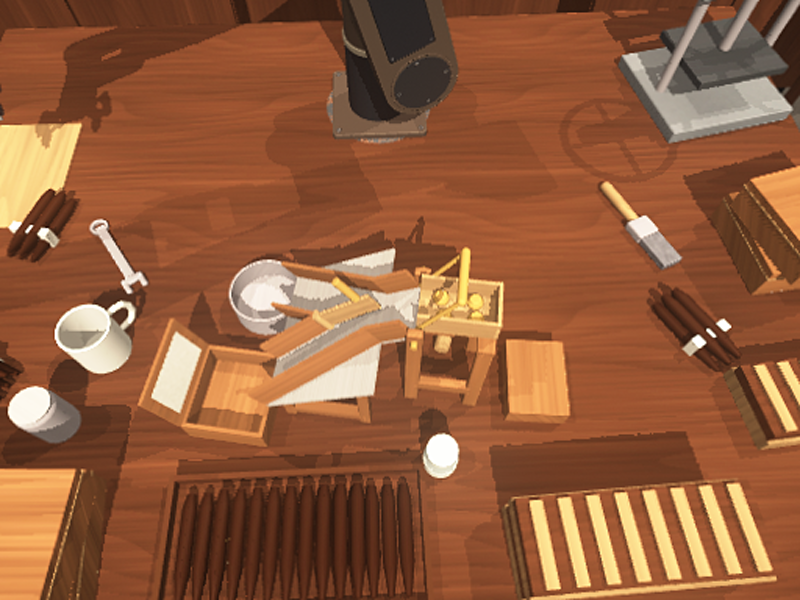

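View pics/top0.png

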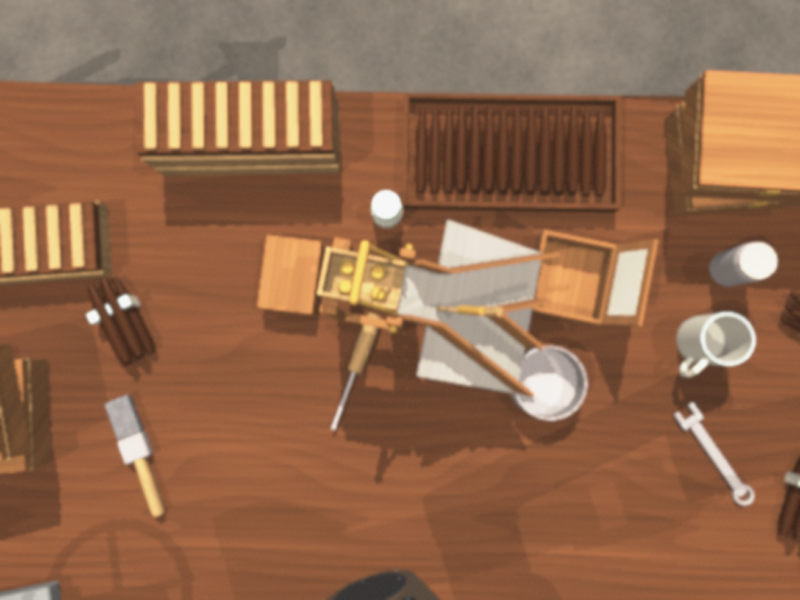

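The scene view shows the chute sloping towards world -y, with the tin at (265,295) and the box at (225,395). The top view has the box at (575,275), which is the +x side, the tin at (550,382), the bail bar from (364,243) to (357,302), and the post near (475,310). So the flap must go positive. I'll zoom in on the brass.

```bash
python3 - <<'E'
import cv2,numpy as np
a=cv2.imread("scene0_raw.png");b=cv2.imread("top0_raw.png")
# crops
A=a[150:270,160:330]; B=b[140:230,195:345]
A=cv2.resize(A,(510,360),interpolation=cv2.INTER_CUBIC)  # x3 each, origin (160,150)
B=cv2.resize(B,(750,450),interpolation=cv2.INTER_CUBIC)  # x5 origin (195,140)
cv2.imwrite("pics/cropS.png",cv2.resize(a[150:260,165:325],(800,550),interpolation=cv2.INTER_CUBIC)) # x5 origin (165,150)
cv2.imwrite("pics/cropT.png",B)
E
```

```text
(no output)
```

View pics/cropS.png

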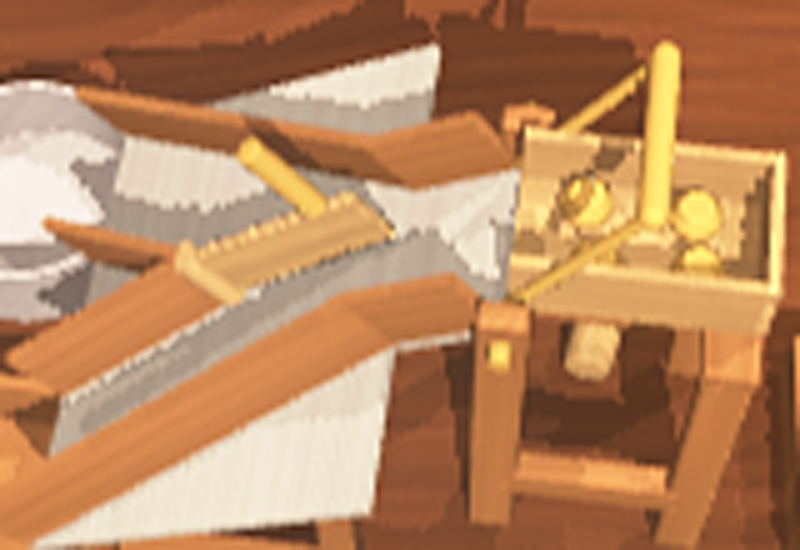

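View pics/cropT.png

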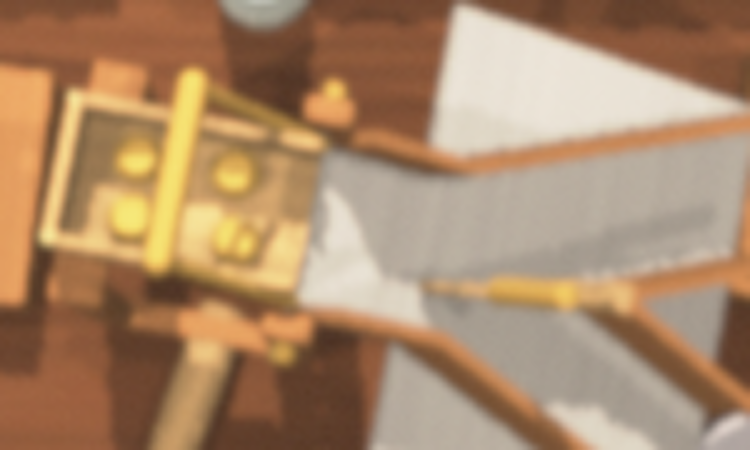

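Bar ends in the scene crop are (665,45) and (653,222), and in the top crop (160,268) and (193,72). The post base and tip are (318,212) and (247,148) in the scene crop, (492,290) and (575,293) in the top crop. Next I triangulate them.

```bash
cat > h.py <<'E'
import numpy as np,cv2
from scipy.spatial.transform import Rotation as Ro
from plant import ctrl
def P(c): 
    K=np.array([[c["fx"],0,c["cx"]],[0,c["fy"],c["cy"]],[0,0,1]]);return K,np.array(c["dist"]),np.c_[c["R"],c["t"]]
def tri(cs,ct,ps,pt):
    out=[]
    n=lambda c,p:cv2.undistortPoints(np.array([[p]],float),*P(c)[:2]).reshape(2,1)
    X=cv2.triangulatePoints(P(cs)[2],P(ct)[2],n(cs,ps),n(ct,pt)).ravel();X=X[:3]/X[3]
    return X
def proj(c,X):
    K,d,M=P(c);return cv2.projectPoints(np.atleast_2d(np.asarray(X,float)),cv2.Rodrigues(M[:,:3])[0],M[:,3],K,d)[0].reshape(-1,2)
E
python3 - <<'E'
from h import *
cs=ctrl.read_camera("scene");ct=ctrl.read_camera("top")
S=lambda u,v:(165+u/5-.4,150+v/5-.4);T=lambda u,v:(195+u/5-.4,140+v/5-.4)
pts={'bar+':((653,222),(193,72)),'bar-':((665,45),(160,268)),'pbase':((318,212),(492,290)),'ptip':((247,148),(575,293)),'box':((498,352),(333,88))}
R={}
for k,(a,b) in pts.items():
    X=tri(cs,ct,S(*a),T(*b));R[k]=X;print(k,X.round(4),(proj(cs,X)-S(*a)).round(1),(proj(ct,X)-T(*b)).round(1))
d=R['bar+']-R['bar-'];yaw=np.arctan2(d[1],d[0]);m=(R['bar+']+R['bar-'])/2
print('yaw',yaw,'len',np.linalg.norm(d),'bail',m)
Rz=Ro.from_euler('z',yaw)
h=m-Rz.apply([0,.05,.087]);print('hinge',h)
pp=R['pbase']+(R['ptip']-R['pbase'])*32/49
print('post',pp,np.linalg.norm(R['ptip']-R['pbase']),'post in hinge frame',Rz.inv().apply(pp-h), 'post dir',Rz.inv().apply(R['ptip']-R['pbase']))
E
```

```text
bar+ [0.6485 0.0789 0.2945] [[0.2 0. ]] [[0.2 0. ]]
bar- [0.5742 0.0903 0.2956] [[-0.2 -0. ]] [[-0.2 -0. ]]
pbase [ 0.5768 -0.0444  0.1835] [[0.2 0. ]] [[0.2 0. ]]
ptip [ 0.5727 -0.0721  0.2317] [[-0.7 -0.1]] [[-0.7 -0. ]]
box [0.6584 0.0259 0.2119] [[0.3 0. ]] [[0.2 0. ]]
yaw -0.151506344227797 len 0.0751164049931064 bail [0.61136682 0.08459994 0.2950205 ]
hinge [0.60382045 0.0351727  0.2080205 ]
post [ 0.57415581 -0.06250326  0.21498117] 0.05567498818050768 post in hinge frame [-0.01458285 -0.10103428  0.00696067] post dir [ 0.00012105 -0.02796375  0.04814269]
```

Request:
drive_tool:
  moves:
    - [[0,0,-0.162],[0,0,-0.008],0.045]
    - [[0,0,-0.162],[0,0,-0.008],0.045]
    - [[0,0,-0.162],[0,0,-0.008],0.045]
    - [[0,0,-0.162],[0,0,-0.008],0.045]
    - [[0,0,-0.162],[0,0,-0.008],0.045]

```text
time: 0.82
eef_pos: [0.2911, -0.6088, 0.2882]
tcp_rot: [0.808, 0.59, 0.0, -0.0]
contact_force: [-0.3, -0.3, 0.9]
opening: 0.53
finger_force: 0.0
```

Request:
drive_tool:
  moves:
    - [[0,0,-0.163],[0,0,0],0.045]
    - [[0,0,0],[0.04,0.014,0],0.045]
    - [[0,0,0],[0.05,0.017,0],0.045]
    - [[0,0,0],[0.05,0.017,0],0.045]
    - [[0,0,0],[0.05,0.017,0],0.045]

```text
time: 1.45
eef_pos: [0.3845, -0.4294, 0.2881]
tcp_rot: [0.759, 0.651, 0.0, -0.0]
contact_force: [-0.0, -0.3, 0.2]
opening: 0.53
finger_force: 0.0
```

Request:
drive_tool:
  moves:
    - [[0,0,0],[0.05,0.017,0],0.045]
    - [[0,0,0],[0.05,0.017,0],0.045]
    - [[0,0,0],[0.05,0.017,0],0.045]
    - [[0,0,0],[0.05,0.017,0],0.045]
    - [[0,0,0],[0.05,0.017,0],0.045]

```text
time: 2.08
eef_pos: [0.5064, -0.1951, 0.2883]
tcp_rot: [0.759, 0.651, 0.0, 0.0]
contact_force: [0.4, 0.1, 0.2]
opening: 0.529
finger_force: 0.0
```

Request:
drive_tool:
  moves:
    - [[0,0,0],[0.047,0.016,0],0.045]
    - [[0,0,0],[0.047,0.016,0],0.045]
    - [[0,0,0],[0.047,0.015,0],0.045]
    - [[0,0,0],[0,0,0],0.045]

```text
time: 2.58
eef_pos: [0.5744, -0.0617, 0.288]
tcp_rot: [0.757, 0.653, 0.0, -0.0]
contact_force: [0.2, -0.5, -0.6]
opening: 0.526
finger_force: 0.0
```

```bash
python3 - <<'E'
from plant import ctrl
import cv2
a=ctrl.read_camera("scene")["image"][:,:,::-1]
cv2.imwrite("pics/s2.png",cv2.resize(a[110:230,150:310],(800,600),interpolation=cv2.INTER_CUBIC))
print(ctrl.get_state()["eef_pos"])
E
```

```text
[ 0.57390515 -0.06326217  0.28796554]
```

View pics/s2.png

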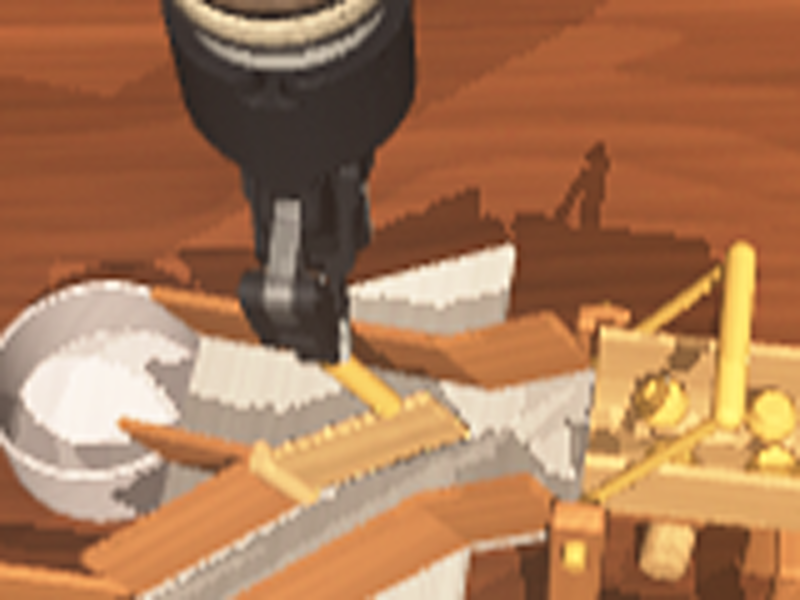

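The fingers hang over the post (top hidden at about (335,360)). Now down, narrow the opening and push.

Request:
drive_tool:
  moves:
    - [[0,0,0],[0,0,0.025],0.045]
    - [[0,0,0],[0,0,0.02],0.045]
    - [[0,0,0],[0,0,0.02],0.045]
    - [[0,0,0],[0,0,0],0.03]
    - [[0,0,0],[0,0,0],0.024]
  grip_force: 20

```text
time: 3.25
eef_pos: [0.5741, -0.0649, 0.2238]
tcp_rot: [0.759, 0.651, 0.0, 0.0]
contact_force: [0.8, -0.8, 0.1]
opening: 0.279
finger_force: 0.0
```

Request:
drive_tool:
  moves:
    - [[0,0,0],[0,-0.004,0],0.024]
    - [[0,0,0],[0,-0.004,0],0.024]
    - [[0,0,0],[0,-0.004,0],0.024]
    - [[0,0,0],[0,0,0],0.024]

```text
time: 3.75
eef_pos: [0.5617, -0.0626, 0.2236]
tcp_rot: [0.759, 0.651, 0.0, 0.0]
contact_force: [0.7, 0.3, 0.5]
opening: 0.277
finger_force: 0.0
```

Request:
drive_tool:
  moves:
    - [[0,0,0],[0,-0.002,0],0.024]
    - [[0,0,0],[0,-0.002,0],0.024]
    - [[0,0,0],[0,0,0],0.024]

```text
time: 4.12
eef_pos: [0.5578, -0.062, 0.2233]
tcp_rot: [0.759, 0.651, -0.0, -0.0]
contact_force: [0.6, 0.2, 0.7]
opening: 0.282
finger_force: 0.1
```

Request:
drive_tool:
  moves:
    - [[0,0,0],[0,-0.0015,0],0.024]
    - [[0,0,0],[0,0,0],0.024]

```text
time: 4.38
eef_pos: [0.5563, -0.0618, 0.2232]
tcp_rot: [0.759, 0.651, -0.0, -0.0]
contact_force: [-0.7, -1.0, 1.1]
opening: 0.28
finger_force: 0.1
```

Request:
drive_tool:
  moves:
    - [[0,0,0],[0,-0.0015,0],0.024]
    - [[0,0,0],[0,0,0],0.024]

```text
time: 4.62
eef_pos: [0.5549, -0.0616, 0.2233]
tcp_rot: [0.759, 0.651, -0.0, -0.0]
contact_force: [0.8, 0.1, 0.0]
opening: 0.279
finger_force: 0.1
```

Request:
drive_tool:
  moves:
    - [[0,0,0],[0,-0.0015,0],0.024]
    - [[0,0,0],[0,0,0],0.024]

```text
time: 4.88
eef_pos: [0.5534, -0.0614, 0.2233]
tcp_rot: [0.759, 0.651, -0.0, -0.0]
contact_force: [-0.7, 0.1, 0.1]
opening: 0.281
finger_force: 0.1
```

Request:
drive_tool:
  moves:
    - [[0,0,0],[0,-0.0015,0],0.024]
    - [[0,0,0],[0,0,0],0.024]

```text
time: 5.12
eef_pos: [0.5527, -0.0613, 0.2234]
tcp_rot: [0.759, 0.651, 0.001, 0.001]
contact_force: [3.4, -0.1, -2.6]
opening: 0.283
finger_force: 2.1
```

Request:
drive_tool:
  moves:
    - [[0,0,0],[0,-0.0015,0],0.024]
    - [[0,0,0],[0,0,0],0.024]

```text
time: 5.38
eef_pos: [0.5524, -0.0613, 0.2234]
tcp_rot: [0.759, 0.651, 0.002, 0.002]
contact_force: [9.4, -2.0, -5.3]
opening: 0.282
finger_force: 4.5
```

The force rose at the stop, so the flap is over. Now I back off, rise and turn.

Request:
drive_tool:
  moves:
    - [[0,0,0],[0,0.007,0],0.024]
    - [[0,0,0],[0,0,-0.02],0.03]
    - [[0,0,0],[0,0,-0.03],0.04]
    - [[0,0,0.16],[0,0,-0.04],0.045]
    - [[0,0,0.16],[0,0,-0.04],0.045]

```text
time: 6.0
eef_pos: [0.5569, -0.0618, 0.3562]
tcp_rot: [0.854, 0.52, -0.0, 0.0]
contact_force: [0.8, 0.7, -0.4]
opening: 0.526
finger_force: 0.0
```

Request:
drive_tool:
  moves:
    - [[0,0,0.16],[0,0,0],0.045]
    - [[0,0,0.16],[0,0,0],0.045]
    - [[0,0,0.16],[0,0,0],0.045]
    - [[0,0,0.16],[0,0,0],0.045]
    - [[0,0,0.16],[0,0,0],0.045]

```text
time: 6.62
eef_pos: [0.5571, -0.0619, 0.3552]
tcp_rot: [0.989, 0.146, 0.0, 0.0]
contact_force: [0.4, 0.7, -0.2]
opening: 0.527
finger_force: 0.0
```

Request:
drive_tool:
  moves:
    - [[0,0,0.16],[0,0,0],0.045]
    - [[0,0,0.16],[0,0,0],0.045]
    - [[0,0,0.131],[0,0,0],0.045]
    - [[0,0,0],[0,0,0],0.045]

```text
time: 7.12
eef_pos: [0.5572, -0.0619, 0.3549]
tcp_rot: [0.997, -0.075, 0.0, 0.0]
contact_force: [-0.2, 0.1, -0.5]
opening: 0.527
finger_force: 0.0
```

```bash
python3 - <<'E'
from h import *
s=ctrl.get_state();print(s["qpos"].round(2))
R=Ro.from_quat(s["tcp_rot"]);print(R.as_matrix().round(3),s["eef_pos"], R.inv().apply(np.array([.6114,.0846,.345])-s["eef_pos"]))
print(R.inv().as_rotvec(), (R.inv()*Ro.from_matrix(np.array([[.9885,-.1509,0],[-.1509,-.9885,0],[0,0,-1]]).T)).as_rotvec())
a=ctrl.read_camera("top")["image"][:,:,::-1]; b=ctrl.read_camera("scene")["image"][:,:,::-1]
cv2.imwrite("pics/b3.png",np.hstack([cv2.resize(b[140:260,165:325],(480,360)),cv2.resize(a[140:230,240:345],(315,360))]))
E
```

```text
[-0.29 -0.03  1.73 -0.    1.44  1.43]
[[ 0.989 -0.15   0.001]
 [-0.15  -0.989 -0.   ]
 [ 0.001  0.    -1.   ]] [ 0.55723776 -0.06193576  0.35490472] [ 0.03156347 -0.15300365  0.00990014]
[-3.13244927e+00  2.36249340e-01 -1.18731075e-03] [ 0.00018892 -0.00077244  0.00093105]
```

View pics/b3.png

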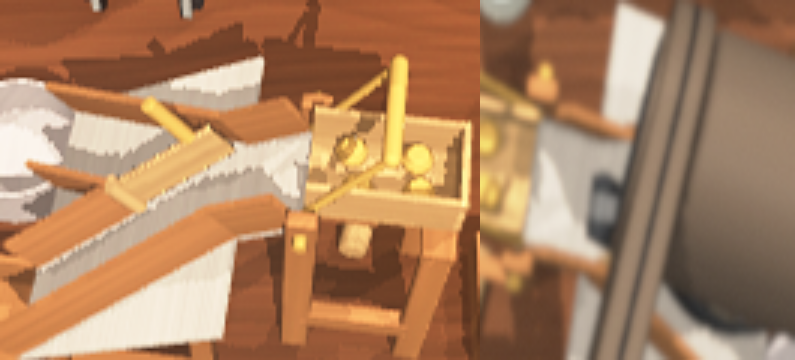

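The post and vane have moved over to the -x rail (post tip at about (150,103) in the left panel), and the hopper is still level. Now to the bail.

Request:
drive_tool:
  moves:
    - [[0,0,0],[0.008,-0.038,0],0.045]
    - [[0,0,0],[0.008,-0.038,0],0.045]
    - [[0,0,0],[0.008,-0.038,0],0.045]
    - [[0,0,0],[0.008,-0.039,0],0.045]
    - [[0,0,0],[0,0,0.01],0.045]

```text
time: 7.85
eef_pos: [0.6129, 0.0865, 0.3443]
tcp_rot: [0.997, -0.074, 0.001, -0.0]
contact_force: [0.9, -0.5, 0.0]
opening: 0.526
finger_force: 0.0
```

Request:
drive_tool:
  moves:
    - [[0,0,0],[0,0,0.015],0.045]
    - [[0,0,0],[0,0,0.015],0.045]
    - [[0,0,0],[0,0,0.015],0.045]
    - [[0,0,0],[0,0,0.01],0.045]
    - [[0,0,0],[0,0,0],0.03]

```text
time: 8.48
eef_pos: [0.6118, 0.0841, 0.2869]
tcp_rot: [0.997, -0.076, -0.001, 0.0]
contact_force: [0.5, 0.6, 0.0]
opening: 0.351
finger_force: 0.0
```

Request:
drive_tool:
  moves:
    - [[0,0,0],[0,0,0],0.024]
    - [[0,0,0],[0,0,0],0.024]

```text
time: 8.72
eef_pos: [0.6127, 0.0844, 0.2893]
tcp_rot: [0.997, -0.076, 0.001, -0.0]
contact_force: [0.0, -1.1, 0.0]
opening: 0.283
finger_force: 0.0
```

```bash
python3 - <<'E'
from h import *
b=ctrl.read_camera("scene")["image"][:,:,::-1]
cv2.imwrite("pics/b4.png",cv2.resize(b[90:250,165:345],(675,600),interpolation=cv2.INTER_CUBIC))
E
```

```text
(no output)
```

View pics/b4.png

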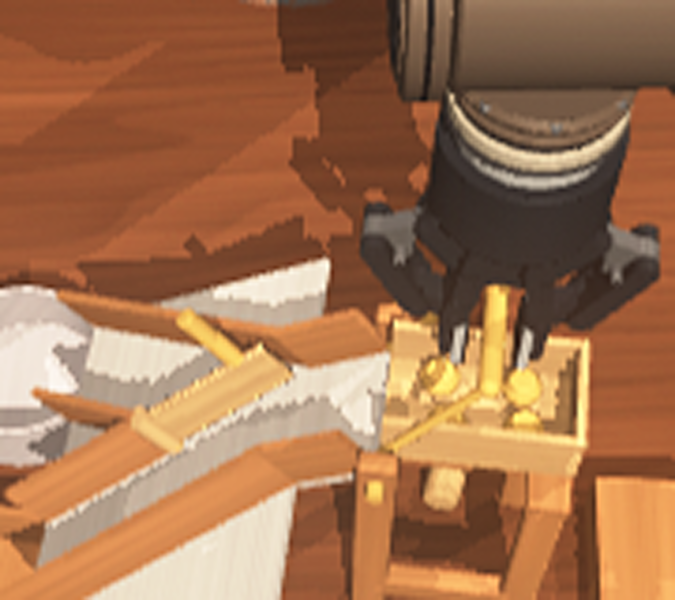

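Fingers straddle the bar at about (493,330), centred. Tip slowly.

Request:
drive_tool:
  moves:
    - [[0,0,0],[0,0.004,0],0.024]
    - [[0,0,0],[0,0.006,-0.001],0.024]
    - [[0,0,0],[0,0.007,-0.002],0.024]
    - [[0,0,0],[0,0.007,-0.002],0.024]
    - [[0,0,0],[0,0.007,-0.002],0.024]

```text
time: 9.4
eef_pos: [0.6075, 0.0531, 0.2956]
tcp_rot: [0.997, -0.076, 0.0, 0.0]
contact_force: [-0.1, 2.2, 2.3]
opening: 0.279
finger_force: 1.4
```

Request:
drive_tool:
  moves:
    - [[0,0,0],[0,0.007,-0.002],0.024]
    - [[0,0,0],[0,0.007,-0.001],0.024]
    - [[0,0,0],[0,0.007,0],0.024]
    - [[0,0,0],[0,0.007,0],0.024]
    - [[0,0,0],[0,0.007,0],0.024]

```text
time: 10.02
eef_pos: [0.6019, 0.0184, 0.2978]
tcp_rot: [0.997, -0.076, -0.001, 0.0]
contact_force: [-0.4, 1.7, 0.5]
opening: 0.279
finger_force: 0.6
```

Request:
drive_tool:
  moves:
    - [[0,0,0],[0,0.007,0],0.024]
    - [[0,0,0],[0,0.006,0],0.024]
    - [[0,0,0],[0,0.004,0],0.024]
    - [[0,0,0],[0,0,0],0.024]
    - [[0,0,0],[0,0,0],0.024]

```text
time: 10.65
eef_pos: [0.5997, 0.0023, 0.2984]
tcp_rot: [0.997, -0.076, 0.0, 0.0]
contact_force: [0.4, 0.3, -0.3]
opening: 0.284
finger_force: 0.4
```

```bash
python3 - <<'E'
from h import *
b=ctrl.read_camera("scene")["image"][:,:,::-1]
cv2.imwrite("pics/b5.png",cv2.resize(b[130:290,85:325],(800,533),interpolation=cv2.INTER_CUBIC))
E
```

```text
(no output)
```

View pics/b5.png

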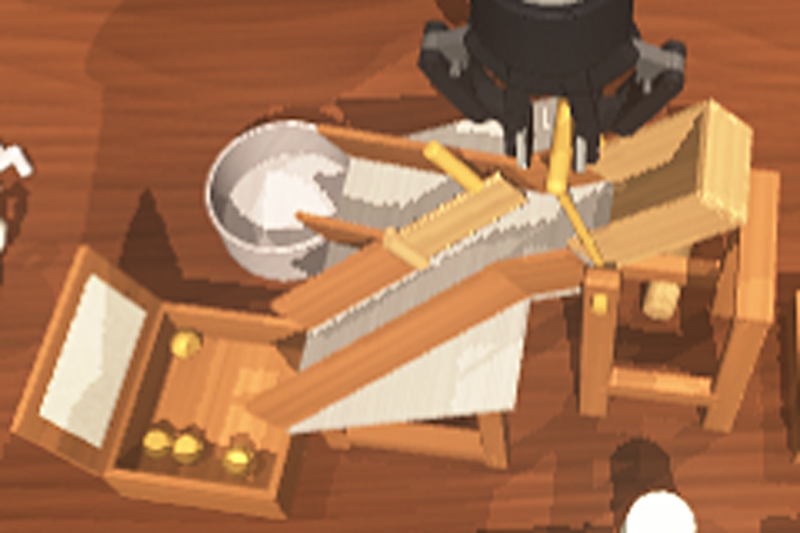

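All four feet are in the box at (185,343), (157,440), (187,446) and (238,457). Lower slowly.

Request:
drive_tool:
  moves:
    - [[0,0,0],[0,-0.004,0],0.024]
    - [[0,0,0],[0,-0.006,0],0.024]
    - [[0,0,0],[0,-0.007,0],0.024]
    - [[0,0,0],[0,-0.007,0],0.024]
    - [[0,0,0],[0,-0.007,0],0.024]

```text
time: 11.32
eef_pos: [0.6045, 0.0336, 0.2983]
tcp_rot: [0.997, -0.076, 0.0, -0.0]
contact_force: [1.1, 1.9, -0.5]
opening: 0.275
finger_force: 0.4
```

Request:
drive_tool:
  moves:
    - [[0,0,0],[0,-0.007,0],0.024]
    - [[0,0,0],[0,-0.007,0.001],0.024]
    - [[0,0,0],[0,-0.007,0.002],0.024]
    - [[0,0,0],[0,-0.007,0.002],0.024]
    - [[0,0,0],[0,-0.007,0.002],0.024]

```text
time: 11.95
eef_pos: [0.6097, 0.068, 0.291]
tcp_rot: [0.997, -0.076, -0.0, 0.0]
contact_force: [0.1, 1.1, -0.4]
opening: 0.284
finger_force: 0.5
```

Request:
drive_tool:
  moves:
    - [[0,0,0],[0,-0.006,0.002],0.024]
    - [[0,0,0],[0,-0.004,0.001],0.024]
    - [[0,0,0],[0,-0.003,0],0.024]
    - [[0,0,0],[0,-0.002,0],0.024]
    - [[0,0,0],[0,-0.002,0],0.024]

```text
time: 12.58
eef_pos: [0.6124, 0.0841, 0.2886]
tcp_rot: [0.997, -0.076, 0.0, 0.0]
contact_force: [0.2, 0.6, 0.3]
opening: 0.276
finger_force: 0.0
```

Request:
drive_tool:
  moves:
    - [[0,0,0],[0,0,0],0.024]

```text
time: 12.7
eef_pos: [0.6124, 0.0843, 0.2885]
tcp_rot: [0.997, -0.076, 0.0, 0.0]
contact_force: [-0.3, -0.3, 0.1]
opening: 0.281
finger_force: 0.0
```

Finger force is zero, so the hopper is on its stop. Open a little and lift straight out.

Request:
drive_tool:
  moves:
    - [[0,0,0],[0,0,0],0.035]
    - [[0,0,0],[0,0,0],0.04]
    - [[0,0,0],[0,0,-0.015],0.04]
    - [[0,0,0],[0,0,-0.03],0.04]
    - [[0,0,0],[0,0,-0.04],0.04]

```text
time: 13.32
eef_pos: [0.612, 0.0843, 0.3742]
tcp_rot: [0.997, -0.076, -0.001, 0.0]
contact_force: [0.2, 0.1, -0.8]
opening: 0.464
finger_force: 0.0
```

Request:
drive_tool:
  moves:
    - [[0,0,0],[-0.02,0,-0.03],0.04]
    - [[0,0,0],[-0.04,0,0],0.04]
    - [[0,0,0],[0,0,0],0.04]
    - [[0,0,0],[0,0,0],0.04]

```text
time: 13.82
eef_pos: [0.5533, 0.0934, 0.4042]
tcp_rot: [0.997, -0.076, 0.001, 0.0]
contact_force: [-0.2, 0.0, 0.1]
opening: 0.474
finger_force: 0.0
```

```bash
python3 - <<'E'
from h import *
b=ctrl.read_camera("scene")["image"][:,:,::-1]
cv2.imwrite("pics/b6.png",cv2.resize(b[130:290,85:325],(800,533),interpolation=cv2.INTER_CUBIC))
E
```

```text
(no output)
```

View pics/b6.png

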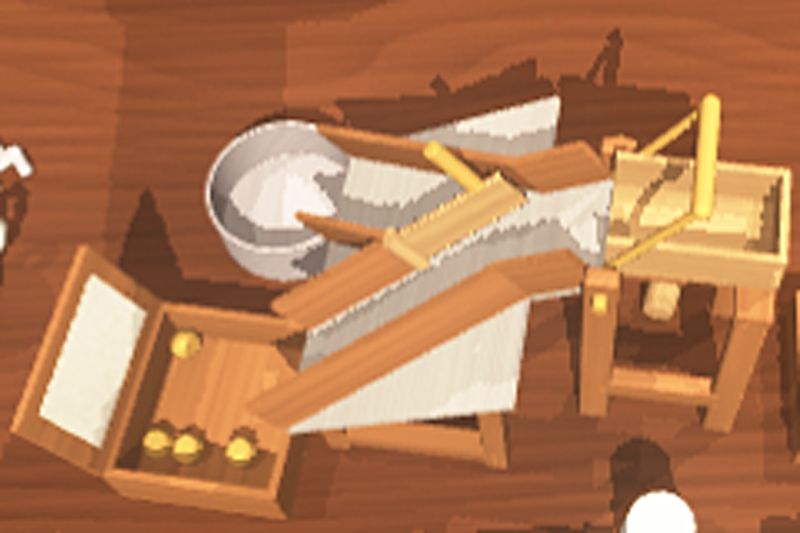

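The hopper is level and empty, the four feet are in the box (for example (185,343) and (238,450)), the flap is still over, and the arm is clear.

```bash
python3 -c "
from plant import ctrl
print(ctrl.sign_off())"
```

```text
the job is handed in; nothing more can be done
None
```

The job is handed in, though sign-off gave no verdict: the last picture shows the flap over to feed the cigar box, all four feet in the box, the hopper lowered back to level, and box and tin not visibly moved, at about 14 s of the 43 s allowed.

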